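Aim the work lamp at the plate and set its dimmer

TASK

I am about to pick over the leaves on the plate and need light there: swivel and tilt the head of the white work lamp so that it points at the middle of the plate, and turn the dimmer knob sunk in the lamp's foot up until its white pointer stands at the orange mark. Let go of the lamp and leave the plate and everything else on the worktop where it is.

Things in the scene. Friction and masses are not known exactly. Their poses are not given: they have to be found in the camera images.
- lamp: White work lamp, fixed to the worktop (mm). Origin: on the worktop under the post, on the swivel axis; z up, front is -x, +y runs to the dimmer. Foot 110 across under the post; dimmer pod 110 across, its middle 165 along +y; bridge 62 wide, 16 high. Post with upright fork, 102 wide, 200 high; the spot head in it is 66 across its mouth, which is 54 ahead of the pivot
- lamp_pivot (a point): Where the head's tilt axis and the swivel axis cross, 190 mm above the worktop; turns with the head. Its -x axis is the axis of the light beam (from here out through the middle of the mouth); y is the tilt axis
- lamp_ball (a point): Centre of the black ball handle, 24 mm across, at the tail: 88 behind the pivot on the beam axis, on a 9 thick steel stem. Moved on a sphere of radius 88 about lamp_pivot it swivels and tilts the head, which stays where it is left. Can be pinched from above, closing along the tilt axis; it turns between the pads as it tilts
- lamp_swivel (a joint): Turn of post and head about the vertical, rad, range -2.2 to 2.2; 0: beam towards the lamp's front (-x of lamp), growing counter-clockwise from above. Friction 0.25 N m
- lamp_tilt (a joint): Downward tilt of the beam, rad, 0 level to 1.1 steeply down; as it grows the mouth goes down and the ball up. Friction 0.25 N m
- dimmer (a joint): Turn of the dimmer knob, rad, 0 (off stop) to 4.7 (full stop), growing clockwise from above. At 3.0 its white pointer stands at the orange mark; at 0 it points along the -x,+y diagonal of lamp. Friction 0.03 N m, stays where it is left
- dimmer_grip (a point): On the dimmer's axis, 30 mm above the worktop: grip height for the finger pads' middle, from above. Round black knob 28 across, top at 35, in a round well 88 across, floor at 7, rim at 22 above the worktop. White line on its top and side is the pointer; white ticks and one long orange mark on the well's floor (orange again on the rim)
- plate: White plate with green leaves, 180 across, 22 high, in front of the lamp, loose. Origin: centre of its underside; z up
- cup: Bystander: small white cup with green inside, 60x87x50 high, left of the plate by the sink (mm). Origin: centre of its underside
- lime: Bystander: green lime, 60x48x48, at the right edge, beside the plate (mm). Origin: centre of its underside
- salt_mill: Bystander: clear shaker with grey top, 44 across, 90 high, at the right edge (mm). Origin: centre of its underside
- spice_jar: Bystander: spice jar with dark lid, 44 across, 96 high, at the right edge (mm). Origin: centre of its underside
- garlic: Bystander: garlic bulb, 48x50x51, at the right edge (mm). Origin: centre of its underside
- teaspoon: Bystander: steel teaspoon, 132x28x11, right of the plate (mm). Origin: centre of its underside

How it is judged:
By the outcome, as a careful person would: the job done as asked, in the order asked, and still so for the second after the job is handed in, with the robot touching nothing.
It also fails if it takes over 58 s, if anything falls off the work surface, if the arm or the gripper's body presses on something with over 40 N, if the wrist force passes 120 N, or if a joint passes its speed limit or range.

ROBOT

A 7-joint arm with a two-finger parallel gripper is mounted at the origin on a cart in front of the work surface, level with it; the furniture and walls round the work are solid. World frame = base frame: x ahead of the robot, y to its left, z up, the work surface at z = 0. Lengths are in mm, angles in rad, forces in N, time in s.
With the tool pointing down it reaches from about 425 to 875 mm from the base axis. Payload 4.7 kg.
Tool frame: the origin (TCP) lies midway between the tips of the shut fingers; the grasp point (between the pads) lies grip_point_offset behind it (grip_point_offset is the distance from the TCP to the grasp point, in mm); z points along the fingers, y is the line along which they close (so a half turn about z gives the same grasp; the last joint's range is limited). The gripper opens to 85 mm and grips with 20 to 120 N. Pads are 22 mm wide; open, the fingers measure 114 mm over their backs; the gripper's body (76 mm by 85 mm) begins 54 mm behind the grasp point. The pads swing forward as they close: fully open they stand 13 mm farther back than shut.
Start: joints at [1.288, 0.321, -0.07, 1.45, 0.023, 1.371, -0.057], TCP at [190.08, -621.606, 231.349] pointing down, gripper open.
Joint ranges: [-2.86, 2.86], [-0.3, 2.09], [-1.38, 1.24], [0.06, 2.45], [-1.56, 4.7], [0.09, 2.05], [-2.69, 2.69]. Speed limits (rad/s): [2.57, 2.57, 3.14, 3.14, 3.14, 3.14, 3.14].

INTERFACE

Orientations are given as a rotation vector (axis times angle).
In Python, from rig import sense, capture, close_job, grip_point_offset gives the robot as it stands.
- The arm moves only by the tool move_arm, never from a script. Its argument "increments" is a list of rows, each an object of numbers: "x", "y", "z": the shift along the tool's x, y, z in mm; "ax", "ay", "az": the turn, a rotation vector about the tool's x, y, z in rad. In form: [{"x": .., "y": .., "z": .., "ax": .., "ay": .., "az": ..}, ...]. A call has 1 to 12 rows; each row is the pose to reach, as a shift and turn from the pose commanded when the call began, along the tool's axes at that moment; what a row does not reach only later rows make up. A row lasts 1/10 s, in which the tool goes at most 50 mm and 8.59 degrees, less where a joint would pass 70% of its speed; a pose out of reach is approached as far as the arm can. A call with a gripper value outside its range is refused whole. "jaw" is the finger opening in mm, from 0 to 85.4, set as the call begins (left out, the last holds). The fingers move at their own pace and stop on an object; the grip force is fixed at half the most. Time passes only in rows, so rows that repeat a pose let the fingers close. It gives the time, the measured TCP pose, the force, the opening and the grip force at its end, in the units of the state.
- sense(): the state, without advancing time (a new reading comes with each control period).
- capture(name): name is "scene" or "top" or "wrist"; returns a dict with "pixels" (400x640x3 uint8, red, green, blue), "mtx" (3x3 intrinsics, pixels), "k1" (the pictures are not rectified: a ray, as slopes to the right and down, at radius r is drawn at 1 + k1 r^2 times it, then the intrinsics apply), "position" and "orientation" of the camera in the world. Camera axes: x right, y up, looking along -z (the intrinsics and any distortion apply to the point x, -y, -z); pixel columns grow to the right and rows downward; lengths in mm; the calibration is good to about 2 mm. A picture is of the moment at which its call begins. There is no depth.
- close_job(): hands the job in; it is judged then, once.
The state is a dict: "time": time; "qpos": joint angles; "joint_velocities": joint speeds; "effort": joint torques, N m; "tool_pos": TCP position; "ee_rot": TCP orientation; "contact_force": force on the tool from outside, world axes, zero at the start; "wrist_torque": the same for the moment, N m; "width": finger opening in mm; "grasp_force": force on a finger pad.
Only numpy, scipy, OpenCV 4.12 (cv2) and the standard library are available. Lean on these libraries where they do the work, as an engineer would, in place of code of your own. Each camera call takes 0.05 s, during which the arm holds its last target. There are 200 camera calls.

## Working session

There is one attempt and no reset: what is moved stays moved. The work goes in short steps, Python scripts to look and compute and a tool call to move; the robot and the scene stay as the last step left them, time stands still between calls to the robot, and variables do not carry over. Pictures are saved under pics/ and viewed, at most 10 in all, crops included, and the job is handed in when it is done.

Besides the shell and the picture viewer there is one more tool, called after "Call:" as name(argument=value, ...) on one line, values as JSON. move_arm: Moves the arm, as the interface text tells. Its arguments: {"type":"object","properties":{"increments":{"type":"array","items":{"type":"object","properties":{"x":{"type":"number"},"y":{"type":"number"},"z":{"type":"number"},"ax":{"type":"number"},"ay":{"type":"number"},"az":{"type":"number"}}}},"jaw":{"type":"number"}},"required":["increments"]}

```bash
mkdir -p pics
cat > h.py <<'E'
import numpy as np, cv2
from scipy.spatial.transform import Rotation as R
from rig import sense, capture, grip_point_offset
def save(c,n): cv2.imwrite(f'pics/{n}.png',c['pixels'][:,:,::-1])
def Rm(o):
    o=np.array(o,float)
    return o if o.shape==(3,3) else R.from_rotvec(o).as_matrix()
def ray(c,u,v):
    K=np.array(c['mtx']); d=np.array([c['k1'],0,0,0.])
    p=cv2.undistortPoints(np.array([[[u,v]]],float),K,d,None,None,None) if 0 else None
    x,y=(u-K[0,2])/K[0,0],(v-K[1,2])/K[1,1]
    a,b=x,y
    for _ in range(30):
        s=1+c['k1']*(a*a+b*b); a,b=x/s,y/s
    return np.array(c['position'],float), Rm(c['orientation'])@np.array([a,-b,-1.])
def plane(c,u,v,z):
    o,d=ray(c,u,v); return o+d*(z-o[2])/d[2]
def proj(c,P):
    K=np.array(c['mtx']); q=Rm(c['orientation']).T@(np.array(P,float)-c['position'])
    a,b=q[0]/-q[2],-q[1]/-q[2]; s=1+c['k1']*(a*a+b*b)
    return K[0,0]*a*s+K[0,2],K[1,1]*b*s+K[1,2]
def tri(c1,p1,c2,p2):
    A=[];B=[]
    for c,p in((c1,p1),(c2,p2)):
        o,d=ray(c,*p); d/=np.linalg.norm(d); M=np.eye(3)-np.outer(d,d); A.append(M);B.append(M@o)
    X=np.linalg.lstsq(np.vstack(A),np.hstack(B),rcond=None)[0]
    return X
E
python3 - <<'E'
from h import *
print(sense(),grip_point_offset)
for n in('scene','top'):
    c=capture(n); save(c,n+'0'); print(n,c['position'],c['orientation'],c['mtx'],c['k1'])
E
```

```text
{'time': 0.0, 'qpos': array([ 1.28805615,  0.32181656, -0.07008567,  1.45170046,  0.02259072,
        1.3708292 , -0.05691864]), 'joint_velocities': array([-0.00047012, -0.00066478,  0.00234999,  0.00032824,  0.00232086,
       -0.0003336 , -0.00047439]), 'effort': array([-4.27370214e-04, -4.93576670e+01, -3.82885532e-01, -3.14333725e+01,
        1.27362023e-02,  1.14672285e-02, -1.50814128e-05]), 'tool_pos': array([ 189.91638183, -621.04919423,  230.21492914]), 'ee_rot': array([-3.10514310e+00, -4.64298079e-01,  5.99549595e-04]), 'contact_force': array([0.47822885, 0.76050405, 1.18286833]), 'wrist_torque': array([-0.01377407, -0.01218756,  0.03693333]), 'grasp_force': 0.0, 'width': 85.10550393251472} 18.700000000000003
scene [ 52.07602111 261.22956969 749.45974632] [ 0.4118153  -0.99287151 -2.13158554] [[371.90277842   0.         318.91310704]
 [  0.         371.90277842 195.9965813 ]
 [  0.           0.           1.        ]] -0.07985386296321115
top [ 493.96067331 -202.43023971 1053.37225838] [ 0.0309219  -0.06541177 -1.55061296] [[457.86655485   0.         320.75291972]
 [  0.         457.86655485 199.62100041]
 [  0.           0.           1.        ]] -0.00852175608069534
```

View pics/scene0.png

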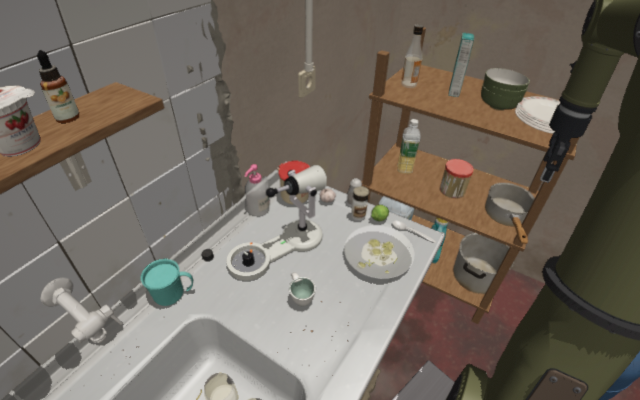

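View pics/top0.png

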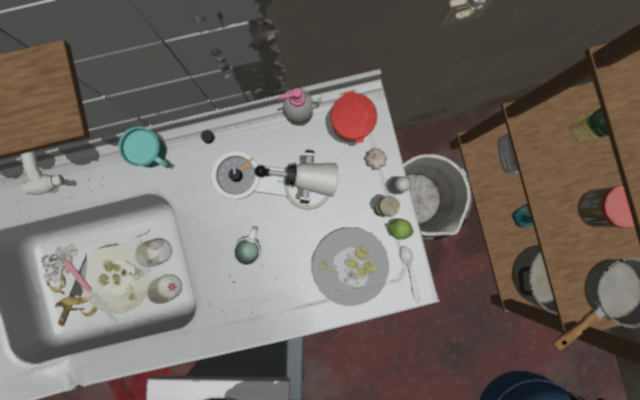

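The top view shows the plate at about (350,266), the dimmer pod at (236,175), the ball at (260,171) and the head's mouth near (337,180). I'll zoom in on the lamp.

Run:
```python
from h import *
a=cv2.imread('pics/top0.png')[140:215,200:350]; b=cv2.imread('pics/scene0.png')[155:285,220:340]
a=cv2.resize(a,(800,400),interpolation=cv2.INTER_CUBIC)
cv2.imwrite('pics/topc.png',a)
cv2.imwrite('pics/scc.png',cv2.resize(b,None,fx=4.6,fy=4.6,interpolation=cv2.INTER_CUBIC))
c=capture('top')
for n,u,v,z in(('plate',350,266,15),('pod',236,175,22),('foot',306,183,16)): print(n,plane(c,u,v,z))
```

```text
plate [ 409.43327398 -293.5265447    15.        ]
pod [609.45622213 -32.27648514  22.        ]
foot [ 595.24298571 -190.41049959   16.        ]
```

View pics/topc.png

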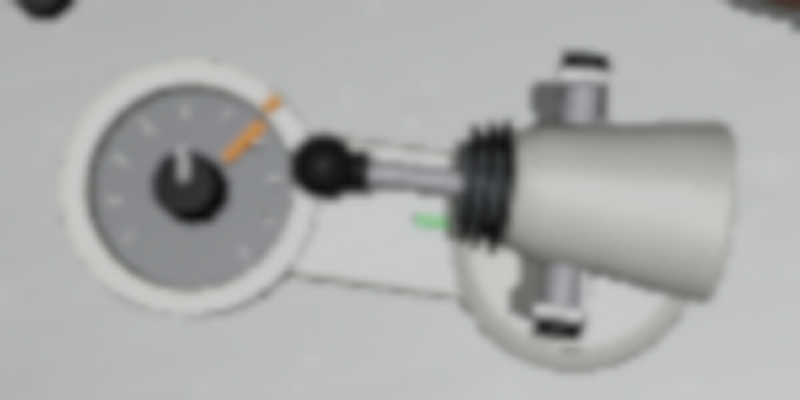

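View pics/scc.png

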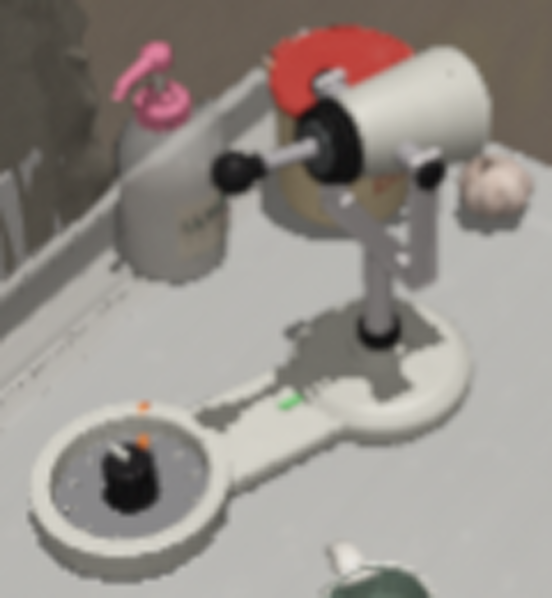

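The top crop shows the ball at (261,171), the fork ends at z=190 with their midpoint at (307.3,176.8), and the pod centre at (235.6,175). The pointer aims just left of up and the orange mark is about 45° up-right, so the knob needs roughly 1 rad more clockwise. In the scene crop the ball is at (271.5,192.4).

Run:
```python
from h import *
t=capture('top'); s=capture('scene')
print('ball',tri(t,(260.9,171.3),s,(271.5,192.4)))
# refine ball via dark blob in both
for n,c,(u0,u1,v0,v1) in(('t',t,(253,267,163,179)),('s',s,(264,277,185,200))):
    g=c['pixels'][v0:v1,u0:u1].max(2)<60
    ys,xs=np.nonzero(g); print(n,xs.mean()+u0,ys.mean()+v0,len(xs),np.sqrt(len(xs)*4/np.pi))
print('forkends',plane(t,200+585/5.333,140+80/5.333,190),plane(t,200+560/5.333,140+320/5.333,190))
piv=plane(t,307.3,176.8,190); print('piv',piv)
pod=plane(t,235.6,175.1,22);print('pod',pod,np.linalg.norm((piv-pod)[:2]))
print('scene proj piv',proj(s,piv),'pod',proj(s,pod),'ballproj')
# plate
p=t['pixels'].astype(int); 
roi=np.zeros(p.shape[:2],np.uint8); roi[220:312,305:398]=1
for th in (165,175,185):
    m=((p.max(2)<th)&(roi>0)).astype(np.uint8); m=cv2.morphologyEx(m,cv2.MORPH_OPEN,np.ones((7,7)))
    cs,_=cv2.findContours(m,0,1); k=max(cs,key=cv2.contourArea); h=cv2.convexHull(k); e=cv2.fitEllipse(h); c=plane(t,*e[0],20)
    print(th,e,c, np.array(e[1])*(1053-20)/457.9)
p=p.astype(int); print(p[266,300:400:5].tolist())
```

```text
ball [ 597.45369547 -107.78387399  201.89102845]
t 260.6326530612245 170.90816326530611 98 11.170383851240114
s 270.8888888888889 192.125 72 9.574614729634384
forkends [ 631.81479595 -198.32521195  190.        ] [ 545.9846165  -191.22497075  190.        ]
piv [ 590.09711443 -194.64115308  190.        ]
pod [609.21035153 -31.38419073  22.        ] 164.37199148783932
scene proj piv (np.float64(302.57942030445724), np.float64(182.39200110622494)) pod (np.float64(249.2529192626567), np.float64(257.73909228043544)) ballproj
165 ((349.59625244140625, 265.6476135253906), (77.30860137939453, 78.85649871826172), 167.000244140625) [ 410.61097166 -292.16789392   20.        ] [174.40442285 177.89640353]
175 ((349.60162353515625, 265.6982727050781), (78.1933364868164, 79.35916900634766), 170.3412322998047) [ 410.49817693 -292.18168986   20.        ] [176.40034198 179.03040311]
185 ((349.62933349609375, 265.91650390625), (78.52667999267578, 79.8642578125), 178.16513061523438) [ 410.01246534 -292.25140188   20.        ] [177.15234862 180.16985875]
[[195, 198, 196], [197, 199, 198], [189, 192, 191], [148, 150, 150], [151, 150, 134], [151, 149, 105], [148, 150, 142], [161, 163, 156], [179, 180, 181], [175, 176, 176], [159, 156, 120], [144, 141, 106], [164, 164, 155], [139, 138, 92], [145, 143, 100], [159, 159, 135], [148, 150, 150], [148, 150, 150], [197, 199, 199], [199, 201, 202]]
```

The geometry checks out: pivot to pod is 164 mm and pivot to ball is 88 mm. Current tilt is about 0.14. The ball must go to about (649,-163,248), swivelling 0.99 rad clockwise.

```bash
cat >> h.py <<'E'
def plan(wps):
    "wps: (x,y,z,azimuth deg of tool y), tool straight down -> increment rows"
    s=sense(); R0=Rm(s['ee_rot']); p=np.array(s['tool_pos'])
    print('t',round(s['time'],2),'p',p.round(1),'yaz',np.degrees(np.arctan2(R0[1,1],R0[0,1])).round(1),'w',round(s['width'],1),'F',s['contact_force'].round(1))
    for x,y,z,a in wps:
        a=np.radians(a); Y=np.array([np.cos(a),np.sin(a),0]); Z=np.array([0,0,-1.]); T=np.c_[np.cross(Y,Z),Y,Z]
        d=R0.T@(np.array([x,y,z])-p); r=R.from_matrix(R0.T@T).as_rotvec()
        print({k:round(float(v),n) for k,v,n in zip(('x','y','z','ax','ay','az'),[*d,*r],(1,1,1,3,3,3))})
E
python3 - <<'E'
from h import *
plan([(190,-621,330,-73),(597.4,-107.8,290,-4.8),(597.4,-107.8,183,-4.8)])
E
```

```text
t 0.25 p [ 190.  -621.4  230.8] yaz -73.0 w 85.0 F [-0.3 -0.5 -0.5]
{'x': 0.1, 'y': -0.4, 'z': -99.2, 'ax': -0.001, 'ay': 0.0, 'az': 0.0}
{'x': 539.8, 'y': -372.0, 'z': -58.9, 'ax': -0.001, 'ay': -0.0, 'az': -1.19}
{'x': 539.8, 'y': -371.9, 'z': 48.1, 'ax': -0.001, 'ay': -0.0, 'az': -1.19}
```

Call:
move_arm(increments=[{"z": -50},{"z": -99},{"x": 50,"y": -34,"z": -99,"az": -0.12},{"x": 540,"y": -372,"z": -99,"az": -1.19},{"x": 540,"y": -372,"z": -99,"az": -1.19},{"x": 540,"y": -372,"z": -99,"az": -1.19},{"x": 540,"y": -372,"z": -99,"az": -1.19},{"x": 540,"y": -372,"z": -99,"az": -1.19},{"x": 540,"y": -372,"z": -99,"az": -1.19},{"x": 540,"y": -372,"z": -99,"az": -1.19},{"x": 540,"y": -372,"z": -99,"az": -1.19},{"x": 540,"y": -372,"z": -99,"az": -1.19}], jaw=60)

```text
invalid input at $.increments[0]: expected keys x, y, z, ax, ay, az
```

Run:
```python
from h import *
plan([(597.4,-107.8,320,-4.8)])
```

```text
t 0.25 p [ 190.  -621.4  230.8] yaz -73.0 w 85.0 F [-0.3 -0.5 -0.5]
{'x': 539.8, 'y': -372.0, 'z': -88.9, 'ax': -0.001, 'ay': -0.0, 'az': -1.19}
```

Call:
move_arm(increments=[{"x": 0,"y": 0,"z": -50,"ax": 0,"ay": 0,"az": 0},{"x": 0,"y": 0,"z": -99,"ax": 0,"ay": 0,"az": 0},{"x": 540,"y": -372,"z": -99,"ax": 0,"ay": 0,"az": -1.19},{"x": 540,"y": -372,"z": -99,"ax": 0,"ay": 0,"az": -1.19},{"x": 540,"y": -372,"z": -99,"ax": 0,"ay": 0,"az": -1.19},{"x": 540,"y": -372,"z": -99,"ax": 0,"ay": 0,"az": -1.19},{"x": 540,"y": -372,"z": -99,"ax": 0,"ay": 0,"az": -1.19},{"x": 540,"y": -372,"z": -99,"ax": 0,"ay": 0,"az": -1.19},{"x": 540,"y": -372,"z": -99,"ax": 0,"ay": 0,"az": -1.19},{"x": 540,"y": -372,"z": -99,"ax": 0,"ay": 0,"az": -1.19},{"x": 540,"y": -372,"z": -99,"ax": 0,"ay": 0,"az": -1.19},{"x": 540,"y": -372,"z": -99,"ax": 0,"ay": 0,"az": -1.19}], jaw=60)

```text
time: 1.45
tool_pos: [501.7, -228.2, 330.5]
ee_rot: [2.312, 2.125, -0.0]
contact_force: [1.0, -0.8, -0.7]
width: 60.5
grasp_force: 0.0
```

Run:
```python
from h import *
plan([(597.4,-107.8,290,-4.8)])
```

```text
t 1.45 p [ 501.7 -228.2  330.5] yaz -4.8 w 60.5 F [ 1.  -0.8 -0.7]
{'x': 128.1, 'y': 85.2, 'z': 40.5, 'ax': 0.0, 'ay': 0.001, 'az': -0.0}
```

Call:
move_arm(increments=[{"x": 128,"y": 85,"z": 0,"ax": 0,"ay": 0,"az": 0},{"x": 128,"y": 85,"z": 0,"ax": 0,"ay": 0,"az": 0},{"x": 128,"y": 85,"z": 0,"ax": 0,"ay": 0,"az": 0},{"x": 128,"y": 85,"z": 0,"ax": 0,"ay": 0,"az": 0},{"x": 128,"y": 85,"z": 40,"ax": 0,"ay": 0,"az": 0},{"x": 128,"y": 85,"z": 40,"ax": 0,"ay": 0,"az": 0},{"x": 128,"y": 85,"z": 40,"ax": 0,"ay": 0,"az": 0}])

```text
time: 2.15
tool_pos: [595.6, -110.4, 290.0]
ee_rot: [-2.313, -2.124, 0.002]
contact_force: [0.1, 0.2, 0.0]
width: 59.7
grasp_force: 0.0
```

Run:
```python
from h import *
plan([(597.4,-107.8,183,-4.8)])
c=capture('wrist'); save(c,'w1'); print(proj(c,(597.4,-107.8,201.9)), proj(c,(609.2,-31.4,22)))
```

```text
t 2.15 p [ 595.6 -110.4  290. ] yaz -4.9 w 59.7 F [0.1 0.2 0. ]
{'x': 2.8, 'y': 1.8, 'z': 107.0, 'ax': -0.002, 'ay': 0.0, 'az': -0.001}
(np.float64(323.82884293501013), np.float64(205.35998761322097)) (np.float64(326.9785043061454), np.float64(105.77325370338836))
```

View pics/w1.png

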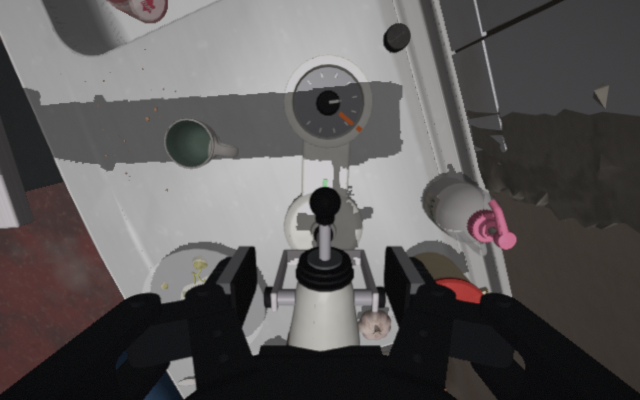

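The wrist view has the ball at (324,204), which matches the prediction and is centred between the fingers. The pod is at (328,102). Descending and pinching.

Call:
move_arm(increments=[{"x": 3,"y": 1.5,"z": 40,"ax": 0,"ay": 0,"az": 0},{"x": 3,"y": 1.5,"z": 80,"ax": 0,"ay": 0,"az": 0},{"x": 3,"y": 1.5,"z": 107,"ax": 0,"ay": 0,"az": 0},{"x": 3,"y": 1.5,"z": 107,"ax": 0,"ay": 0,"az": 0},{"x": 3,"y": 1.5,"z": 107,"ax": 0,"ay": 0,"az": 0}])

```text
time: 2.7
tool_pos: [599.0, -107.3, 185.4]
ee_rot: [2.312, 2.124, 0.002]
contact_force: [0.7, -0.6, 0.5]
width: 60.0
grasp_force: 0.0
```

Call:
move_arm(increments=[{"x": 0,"y": 0,"z": 0,"ax": 0,"ay": 0,"az": 0},{"x": 0,"y": 0,"z": 0,"ax": 0,"ay": 0,"az": 0},{"x": 0,"y": 0,"z": 0,"ax": 0,"ay": 0,"az": 0},{"x": 0,"y": 0,"z": 0,"ax": 0,"ay": 0,"az": 0},{"x": 0,"y": 0,"z": 0,"ax": 0,"ay": 0,"az": 0},{"x": 0,"y": 0,"z": 0,"ax": 0,"ay": 0,"az": 0}], jaw=15)

```text
time: 3.3
tool_pos: [599.1, -106.6, 184.2]
ee_rot: [2.311, 2.125, 0.003]
contact_force: [3.0, 0.9, 2.6]
width: 20.9
grasp_force: 58.5
```

```bash
cat > arc.py <<'E'
from h import *
P=np.array([590.3,-194.6,190]); B=np.array([597.4,-107.8,201.9]); T=np.array([410.2,-292.2,10])
def sph(v): return np.arctan2(v[1],v[0]),np.arctan2(v[2],np.hypot(*v[:2]))
a0,t0=sph(B-P); a1,t1=sph(P-T); print('az',a0,a1,'tilt',t0,t1)
def ball(a,t): return P+88*np.array([np.cos(t)*np.cos(a),np.cos(t)*np.sin(a),np.sin(t)])
W=[]
for f in np.linspace(1/16,1,16):
    a=a0+f*(a1-a0); t=t0+f*(t1-t0); b=ball(a,t); W.append((*(b-[0,0,18.7]),np.degrees(a)-90))
if __name__=='__main__': print(W[-1]); plan(W)
E
python3 arc.py
```

```text
az 1.4891807922064761 0.49661949113306336 tilt 0.13579943494118846 0.7209274212487988
(np.float64(648.4194540013159), np.float64(-163.10383836463944), np.float64(229.38718334390268), np.float64(-61.545799134140864))
t 3.3 p [ 599.1 -106.6  184.2] yaz -4.8 w 20.9 F [3.  0.9 2.6]
{'x': -1.9, 'y': 3.8, 'z': -2.2, 'ax': 0.003, 'ay': 0.0, 'az': 0.06}
{'x': -3.0, 'y': 9.1, 'z': -5.3, 'ax': 0.003, 'ay': -0.0, 'az': 0.122}
{'x': -4.5, 'y': 14.3, 'z': -8.5, 'ax': 0.003, 'ay': -0.0, 'az': 0.184}
{'x': -6.4, 'y': 19.2, 'z': -11.6, 'ax': 0.003, 'ay': -0.0, 'az': 0.246}
{'x': -8.8, 'y': 24.0, 'z': -14.6, 'ax': 0.003, 'ay': -0.0, 'az': 0.308}
{'x': -11.5, 'y': 28.5, 'z': -17.6, 'ax': 0.003, 'ay': -0.0, 'az': 0.37}
{'x': -14.6, 'y': 32.7, 'z': -20.6, 'ax': 0.003, 'ay': -0.0, 'az': 0.432}
{'x': -17.9, 'y': 36.6, 'z': -23.6, 'ax': 0.003, 'ay': -0.0, 'az': 0.494}
{'x': -21.6, 'y': 40.2, 'z': -26.5, 'ax': 0.003, 'ay': -0.001, 'az': 0.556}
{'x': -25.5, 'y': 43.4, 'z': -29.3, 'ax': 0.003, 'ay': -0.001, 'az': 0.618}
{'x': -29.7, 'y': 46.2, 'z': -32.1, 'ax': 0.003, 'ay': -0.001, 'az': 0.68}
{'x': -34.0, 'y': 48.6, 'z': -34.8, 'ax': 0.003, 'ay': -0.001, 'az': 0.742}
{'x': -38.4, 'y': 50.6, 'z': -37.5, 'ax': 0.003, 'ay': -0.001, 'az': 0.804}
{'x': -43.0, 'y': 52.2, 'z': -40.1, 'ax': 0.003, 'ay': -0.001, 'az': 0.866}
{'x': -47.6, 'y': 53.3, 'z': -42.6, 'ax': 0.003, 'ay': -0.001, 'az': 0.928}
{'x': -52.2, 'y': 54.0, 'z': -45.1, 'ax': 0.002, 'ay': -0.001, 'az': 0.99}
```

Call:
move_arm(increments=[{"x": -1,"y": 4,"z": -2,"ax": 0,"ay": 0,"az": 0.06},{"x": -3,"y": 9,"z": -5,"ax": 0,"ay": 0,"az": 0.122},{"x": -4.5,"y": 14.3,"z": -8.5,"ax": 0,"ay": 0,"az": 0.184},{"x": -6.4,"y": 19.2,"z": -11.6,"ax": 0,"ay": 0,"az": 0.246},{"x": -8.8,"y": 24,"z": -14.6,"ax": 0,"ay": 0,"az": 0.308},{"x": -11.5,"y": 28.5,"z": -17.6,"ax": 0,"ay": 0,"az": 0.37},{"x": -11.5,"y": 28.5,"z": -17.6,"ax": 0,"ay": 0,"az": 0.37}])

```text
time: 4.0
tool_pos: [625.3, -118.1, 199.2]
ee_rot: [-2.659, -1.665, -0.0]
contact_force: [3.8, 3.1, -4.5]
width: 20.6
grasp_force: 58.8
```

Run:
```python
import arc
from h import *
print(arc.W[5]); plan(arc.W[6:])
```

```text
az 1.4891807922064761 0.49661949113306336 tilt 0.13579943494118846 0.7209274212487988
(np.float64(626.4712843618164), np.float64(-120.44548361970098), np.float64(201.90630471031392), np.float64(-26.002315721940626))
t 4.0 p [ 625.3 -118.1  199.2] yaz -25.9 w 20.6 F [ 3.8  3.1 -4.5]
{'x': -2.9, 'y': 7.1, 'z': -5.8, 'ax': -0.004, 'ay': -0.002, 'az': 0.064}
{'x': -4.6, 'y': 12.0, 'z': -8.7, 'ax': -0.004, 'ay': -0.002, 'az': 0.126}
{'x': -6.7, 'y': 16.6, 'z': -11.7, 'ax': -0.004, 'ay': -0.002, 'az': 0.188}
{'x': -9.2, 'y': 21.0, 'z': -14.5, 'ax': -0.004, 'ay': -0.002, 'az': 0.25}
{'x': -12.1, 'y': 25.1, 'z': -17.3, 'ax': -0.004, 'ay': -0.002, 'az': 0.312}
{'x': -15.2, 'y': 28.9, 'z': -20.1, 'ax': -0.004, 'ay': -0.002, 'az': 0.374}
{'x': -18.7, 'y': 32.3, 'z': -22.8, 'ax': -0.004, 'ay': -0.002, 'az': 0.436}
{'x': -22.3, 'y': 35.4, 'z': -25.4, 'ax': -0.004, 'ay': -0.001, 'az': 0.498}
{'x': -26.2, 'y': 38.1, 'z': -28.0, 'ax': -0.004, 'ay': -0.001, 'az': 0.56}
{'x': -30.3, 'y': 40.4, 'z': -30.4, 'ax': -0.004, 'ay': -0.001, 'az': 0.622}
```

Call:
move_arm(increments=[{"x": -2.5,"y": 6,"z": -4.5,"ax": 0,"ay": 0,"az": 0.064},{"x": -4.5,"y": 11.5,"z": -8,"ax": 0,"ay": 0,"az": 0.126},{"x": -6.7,"y": 16.5,"z": -11.5,"ax": 0,"ay": 0,"az": 0.188},{"x": -9.2,"y": 21,"z": -14.5,"ax": 0,"ay": 0,"az": 0.25},{"x": -12,"y": 25,"z": -17.3,"ax": 0,"ay": 0,"az": 0.312},{"x": -15.2,"y": 29,"z": -20,"ax": 0,"ay": 0,"az": 0.374},{"x": -18.7,"y": 32.3,"z": -22.8,"ax": 0,"ay": 0,"az": 0.436},{"x": -22.3,"y": 35.4,"z": -25.4,"ax": 0,"ay": 0,"az": 0.498},{"x": -26.2,"y": 38,"z": -28,"ax": 0,"ay": 0,"az": 0.56},{"x": -30.3,"y": 40.4,"z": -30.4,"ax": 0,"ay": 0,"az": 0.622},{"x": -30.3,"y": 40.4,"z": -30.4,"ax": 0,"ay": 0,"az": 0.622},{"x": -30.3,"y": 40.4,"z": -30.4,"ax": 0,"ay": 0,"az": 0.622}])

```text
time: 5.2
tool_pos: [645.2, -164.6, 228.2]
ee_rot: [-3.041, -0.769, 0.013]
contact_force: [-4.6, 3.1, -6.0]
width: 20.2
grasp_force: 59.3
```

Run:
```python
import arc
from h import *
print(arc.W[-1]); plan(arc.W[-1:])
t=capture('top');s=capture('scene')
b=(648.4,-163.1,248.1)
print(proj(t,b),proj(s,b))
A=cv2.resize(t['pixels'][140:300,250:400,::-1],None,fx=2.6,fy=2.6,interpolation=2)
u,v=map(int,proj(s,b)); B=cv2.resize(s['pixels'][120:280,260:410,::-1],None,fx=2.6,fy=2.6,interpolation=2)
cv2.imwrite('pics/pair.png',np.hstack([A,B]))
```

```text
az 1.4891807922064761 0.49661949113306336 tilt 0.13579943494118846 0.7209274212487988
(np.float64(648.4194540013159), np.float64(-163.10383836463944), np.float64(229.38718334390268), np.float64(-61.545799134140864))
t 5.2 p [ 645.2 -164.6  228.2] yaz -61.6 w 20.2 F [-4.6  3.1 -6. ]
{'x': 3.5, 'y': 0.2, 'z': -1.2, 'ax': -0.006, 'ay': 0.007, 'az': -0.001}
(np.float64(289.9818355793972), np.float64(140.10049415560076)) (np.float64(276.1065711764777), np.float64(157.07658184748792))
```

View pics/pair.png

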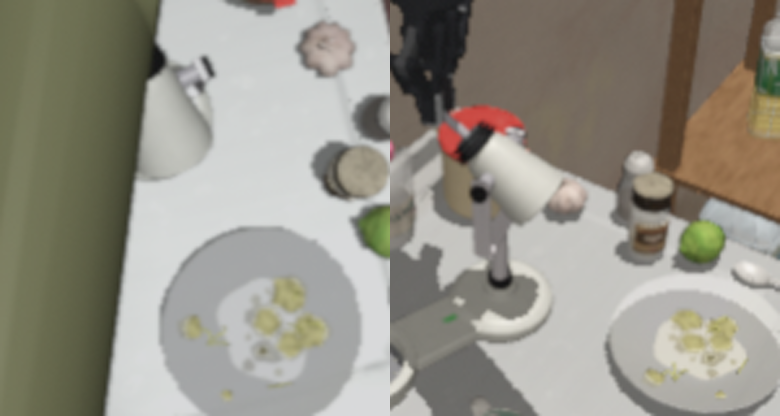

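The head now tilts toward the plate and the ball is still between the pads. I'll release, rise straight up and check.

Call:
move_arm(increments=[{"x": 0,"y": 0,"z": 0,"ax": 0,"ay": 0,"az": 0},{"x": 0,"y": 0,"z": 0,"ax": 0,"ay": 0,"az": 0},{"x": 0,"y": 0,"z": 0,"ax": 0,"ay": 0,"az": 0},{"x": 0,"y": 0,"z": -40,"ax": 0,"ay": 0,"az": 0},{"x": 0,"y": 0,"z": -80,"ax": 0,"ay": 0,"az": 0},{"x": 0,"y": 0,"z": -80,"ax": 0,"ay": 0,"az": 0}], jaw=60)

```text
time: 5.9
tool_pos: [651.3, -165.8, 319.1]
ee_rot: [3.04, 0.768, 0.017]
contact_force: [-0.4, 0.2, 1.7]
width: 59.9
grasp_force: 0.0
```

Run:
```python
from h import *
plan([(609.2,-31.4,308,25)])
```

```text
t 5.9 p [ 651.3 -165.8  319.1] yaz -61.7 w 59.9 F [-0.4  0.2  1.7]
{'x': 26.7, 'y': -138.3, 'z': 10.2, 'ax': 0.014, 'ay': -0.001, 'az': -1.512}
```

Call:
move_arm(increments=[{"x": 27,"y": -138,"z": 0,"ax": 0.014,"ay": 0,"az": -1.51},{"x": 27,"y": -138,"z": 0,"ax": 0.014,"ay": 0,"az": -1.51},{"x": 27,"y": -138,"z": 0,"ax": 0.014,"ay": 0,"az": -1.51},{"x": 27,"y": -138,"z": 0,"ax": 0.014,"ay": 0,"az": -1.51},{"x": 27,"y": -138,"z": 0,"ax": 0.014,"ay": 0,"az": -1.51},{"x": 27,"y": -138,"z": 0,"ax": 0.014,"ay": 0,"az": -1.51},{"x": 27,"y": -138,"z": 0,"ax": 0.014,"ay": 0,"az": -1.51},{"x": 27,"y": -138,"z": 0,"ax": 0.014,"ay": 0,"az": -1.51},{"x": 27,"y": -138,"z": 0,"ax": 0.014,"ay": 0,"az": -1.51},{"x": 27,"y": -138,"z": 0,"ax": 0.014,"ay": 0,"az": -1.51},{"x": 27,"y": -138,"z": 0,"ax": 0.014,"ay": 0,"az": -1.51},{"x": 27,"y": -138,"z": 0,"ax": 0.014,"ay": 0,"az": -1.51}])

```text
time: 7.1
tool_pos: [606.9, -31.3, 311.5]
ee_rot: [-1.689, -2.635, 0.005]
contact_force: [0.8, 0.2, 0.2]
width: 60.2
grasp_force: 0.0
```

Run:
```python
from h import *
plan([(609.2,-31.4,308,25)])
t=capture('top');s=capture('scene');w=capture('wrist')
b=(648.4,-163.1,248.1)
print(proj(t,b),proj(s,b),proj(w,b),'pod in wrist',proj(w,(609.2,-31.4,22)))
A=cv2.resize(t['pixels'][120:195,265:340,::-1],(395,395),interpolation=2)
B=cv2.resize(s['pixels'][135:210,255:330,::-1],(395,395),interpolation=2)
cv2.imwrite('pics/pair2.png',np.hstack([A,B])); save(w,'w2')
```

```text
t 7.1 p [606.9 -31.3 311.5] yaz 24.7 w 60.2 F [0.8 0.2 0.2]
{'x': -1.1, 'y': 2.1, 'z': 3.4, 'ax': -0.009, 'ay': -0.008, 'az': -0.005}
(np.float64(289.9818355793972), np.float64(140.10049415560076)) (np.float64(276.1065711764777), np.float64(157.07658184748792)) (np.float64(299.73809977352147), np.float64(385.53535637918947)) pod in wrist (np.float64(324.0102506072191), np.float64(170.63885139386477))
```

View pics/pair2.png

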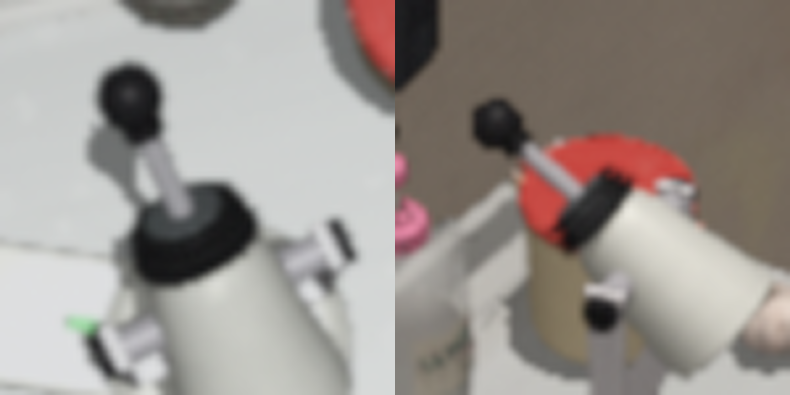

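View pics/w2.png

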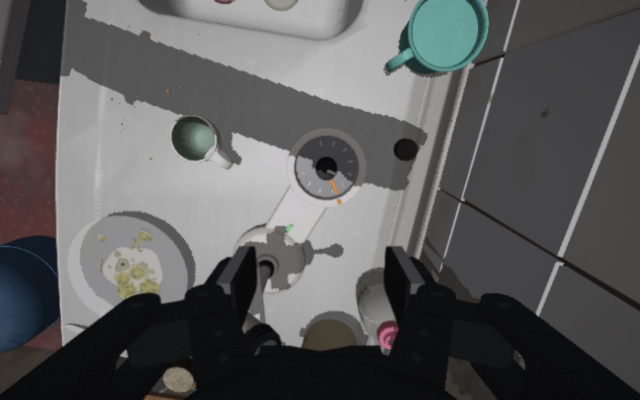

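The top crop shows the ball at (289.7,137.5) and the scene crop at (274.2,158.4). In the wrist view the pod is at about (327,166), with the orange mark near (337,190).

Run:
```python
from h import *
t=capture('top');s=capture('scene');w=capture('wrist')
P=np.array([590.3,-194.6,190]);T=np.array([410.2,-292.2,10])
b=tri(t,(289.7,137.5),s,(274.2,158.4)); v=P-b
print('ball',b,'r',np.linalg.norm(v),'az',np.arctan2(-v[1],-v[0]),'tilt',np.arctan2(-v[2],np.hypot(*v[:2])))
print('hit z10',P+v*(180/-v[2]))
u=v/np.linalg.norm(v); print('miss',np.linalg.norm(np.cross(T-P,u)))
# pod in wrist: dark grey floor + rim
im=w['pixels']; hsv=cv2.cvtColor(im,cv2.COLOR_RGB2HSV)
o=((hsv[...,0]<18)&(hsv[...,1]>120)&(hsv[...,2]>90)).astype(np.uint8); o[:120]=0;o[220:]=0;o[:,:280]=0;o[:,380:]=0
ys,xs=np.nonzero(o); print('orange',xs.mean(),ys.mean(),len(xs),plane(w,xs.mean(),ys.mean(),10))
k=(im.max(2)<35).astype(np.uint8);k[:145]=0;k[190:]=0;k[:,:305]=0;k[:,345:]=0
ys,xs=np.nonzero(k);print('knob',xs.mean(),ys.mean(),len(xs),plane(w,xs.mean(),ys.mean(),33))
c=cv2.resize(im[120:215,280:375,::-1],(570,570),interpolation=2); cv2.imwrite('pics/pod.png',c)
print('pod rim',plane(w,327,166,22))
```

```text
ball [ 654.51593133 -161.97543172  241.59139083] r 88.59864502507318 az 0.47006269620507674 tilt 0.6215605036575089
hit z10 [ 366.25355633 -308.42562469   10.        ]
miss 27.634819778739995
orange 334.5660377358491 189.47169811320754 53 [634.89354789 -50.98121899  10.        ]
knob 326.094262295082 164.4016393442623 244 [607.30855353 -21.03092646  33.        ]
pod rim [610.07695998 -23.78677401  22.        ]
```

View pics/pod.png

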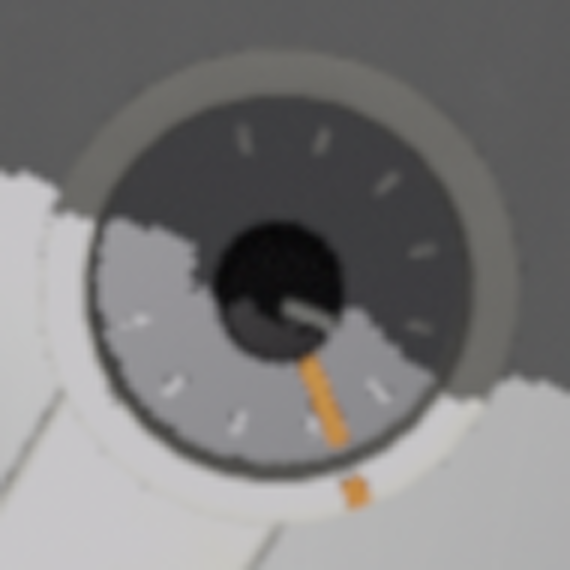

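The dimmer view shows the pointer about 40° short of the orange mark. The head is 0.10 rad short in tilt, so the beam misses the plate's middle by about 28 mm. I'll re-grasp and correct it before the dimmer.

Run:
```python
from h import *
plan([(654.5,-162,315,-63),(654.5,-162,220.5,-63)])
```

```text
t 7.4 p [606.7 -31.2 311.3] yaz 24.8 w 60.0 F [-0.4  0.   0.2]
{'x': -138.8, 'y': -11.6, 'z': -4.7, 'ax': -0.014, 'ay': 0.0, 'az': 1.533}
{'x': -139.6, 'y': -10.7, 'z': 89.8, 'ax': -0.014, 'ay': 0.0, 'az': 1.533}
```

Call:
move_arm(increments=[{"x": -139,"y": -12,"z": -8,"ax": -0.014,"ay": 0,"az": 1.533},{"x": -139,"y": -12,"z": -8,"ax": -0.014,"ay": 0,"az": 1.533},{"x": -139,"y": -12,"z": -8,"ax": -0.014,"ay": 0,"az": 1.533},{"x": -139,"y": -12,"z": -8,"ax": -0.014,"ay": 0,"az": 1.533},{"x": -139,"y": -12,"z": -8,"ax": -0.014,"ay": 0,"az": 1.533},{"x": -139,"y": -12,"z": -8,"ax": -0.014,"ay": 0,"az": 1.533},{"x": -139,"y": -12,"z": -8,"ax": -0.014,"ay": 0,"az": 1.533},{"x": -139,"y": -12,"z": -8,"ax": -0.014,"ay": 0,"az": 1.533},{"x": -139,"y": -12,"z": -8,"ax": -0.014,"ay": 0,"az": 1.533},{"x": -139,"y": -12,"z": -8,"ax": -0.014,"ay": 0,"az": 1.533},{"x": -139,"y": -12,"z": -8,"ax": -0.014,"ay": 0,"az": 1.533},{"x": -139,"y": -12,"z": -8,"ax": -0.014,"ay": 0,"az": 1.533}])

```text
time: 8.6
tool_pos: [654.4, -162.2, 318.1]
ee_rot: [3.054, 0.734, -0.0]
contact_force: [-0.3, -0.2, -0.2]
width: 60.5
grasp_force: 0.0
```

Run:
```python
from h import *
plan([(654.5,-162,220.5,-63)])
w=capture('wrist'); b=(654.5,-162,241.6); u,v=proj(w,b); print('pred ball',u,v)
u,v=int(u),int(v); im=w['pixels'][v-40:v+40,u-50:u+50].max(2)
k=(im<45).astype(np.uint8); n,l,st,ce=cv2.connectedComponentsWithStats(k)
for i in range(1,n):
    if st[i,4]>80: print(st[i], ce[i]+[u-50,v-40])
save(w,'w3')
```

```text
t 8.6 p [ 654.4 -162.2  318.1] yaz -63.0 w 60.5 F [-0.3 -0.2 -0.2]
{'x': 0.2, 'y': -0.2, 'z': 97.6, 'ax': 0.0, 'ay': 0.0, 'az': 0.0}
pred ball 320.7024599943062 211.766625814426
[  22   26   52   54 1209] [316.97932175 221.13978495]
```

Call:
move_arm(increments=[{"x": 0,"y": 0,"z": 45,"ax": 0,"ay": 0,"az": 0},{"x": 0,"y": 0,"z": 85,"ax": 0,"ay": 0,"az": 0},{"x": 0,"y": 0,"z": 98,"ax": 0,"ay": 0,"az": 0},{"x": 0,"y": 0,"z": 98,"ax": 0,"ay": 0,"az": 0},{"x": 0,"y": 0,"z": 98,"ax": 0,"ay": 0,"az": 0}])

```text
time: 9.15
tool_pos: [655.3, -162.5, 222.1]
ee_rot: [3.053, 0.734, 0.003]
contact_force: [1.0, 0.3, 0.8]
width: 60.2
grasp_force: 0.0
```

Call:
move_arm(increments=[{"x": 0,"y": 0,"z": 0,"ax": 0,"ay": 0,"az": 0},{"x": 0,"y": 0,"z": 0,"ax": 0,"ay": 0,"az": 0},{"x": 0,"y": 0,"z": 0,"ax": 0,"ay": 0,"az": 0},{"x": 0,"y": 0,"z": 0,"ax": 0,"ay": 0,"az": 0},{"x": 0,"y": 0,"z": 0,"ax": 0,"ay": 0,"az": 0},{"x": 0,"y": 0,"z": 0,"ax": 0,"ay": 0,"az": 0}], jaw=15)

```text
time: 9.75
tool_pos: [655.5, -161.4, 221.8]
ee_rot: [3.054, 0.735, 0.005]
contact_force: [0.7, 2.5, 5.8]
width: 21.2
grasp_force: 58.4
```

Run:
```python
from h import *
s=sense(); p=s['tool_pos']
# ball now assumed (654.5,-162,241.6); target (648.4,-163.1,248.1)
plan([(*(p+np.array([-6.1,-1.1,6.5])),-61.5)])
```

```text
t 9.75 p [ 655.5 -161.4  221.8] yaz -62.9 w 21.2 F [0.7 2.5 5.8]
{'x': -5.9, 'y': -1.8, 'z': -6.5, 'ax': 0.001, 'ay': -0.003, 'az': -0.025}
```

Call:
move_arm(increments=[{"x": -2,"y": -0.5,"z": -3,"ax": 0,"ay": 0,"az": -0.01},{"x": -4,"y": -1,"z": -5,"ax": 0,"ay": 0,"az": -0.02},{"x": -6.5,"y": -1.8,"z": -8,"ax": 0,"ay": 0,"az": -0.025},{"x": -6.5,"y": -1.8,"z": -8,"ax": 0,"ay": 0,"az": -0.025},{"x": -6.5,"y": -1.8,"z": -8,"ax": 0,"ay": 0,"az": -0.025}])

```text
time: 10.25
tool_pos: [649.5, -163.1, 229.1]
ee_rot: [3.044, 0.773, 0.007]
contact_force: [5.1, 1.6, 2.6]
width: 21.1
grasp_force: 58.8
```

Run:
```python
from h import *
plan([(649.4,-162.5,228.3,-61.5)])
```

```text
t 10.25 p [ 649.5 -163.1  229.1] yaz -61.5 w 21.1 F [5.1 1.6 2.6]
{'x': 0.2, 'y': -0.6, 'z': 0.8, 'ax': 0.002, 'ay': -0.004, 'az': 0.0}
```

Reached. Releasing, clearing and checking.

Call:
move_arm(increments=[{"x": 0,"y": 0,"z": 0,"ax": 0,"ay": 0,"az": 0},{"x": 0,"y": 0,"z": 0,"ax": 0,"ay": 0,"az": 0},{"x": 0,"y": 0,"z": 0,"ax": 0,"ay": 0,"az": 0},{"x": 0,"y": 0,"z": -40,"ax": 0,"ay": 0,"az": 0},{"x": 0,"y": 0,"z": -80,"ax": 0,"ay": 0,"az": 0},{"x": 0,"y": 0,"z": -80,"ax": 0,"ay": 0,"az": 0}], jaw=60)

```text
time: 10.85
tool_pos: [649.8, -164.2, 314.8]
ee_rot: [3.04, 0.77, 0.013]
contact_force: [0.9, 0.7, 1.3]
width: 60.1
grasp_force: 0.0
```

Run:
```python
from h import *
plan([(609.2,-29,310,25)])
```

```text
t 10.85 p [ 649.8 -164.2  314.8] yaz -61.6 w 60.1 F [0.9 0.7 1.3]
{'x': 28.6, 'y': -138.3, 'z': 4.1, 'ax': 0.011, 'ay': -0.0, 'az': -1.511}
```

Call:
move_arm(increments=[{"x": 29,"y": -138,"z": 0,"ax": 0.011,"ay": 0,"az": -1.51},{"x": 29,"y": -138,"z": 0,"ax": 0.011,"ay": 0,"az": -1.51},{"x": 29,"y": -138,"z": 0,"ax": 0.011,"ay": 0,"az": -1.51},{"x": 29,"y": -138,"z": 0,"ax": 0.011,"ay": 0,"az": -1.51},{"x": 29,"y": -138,"z": 0,"ax": 0.011,"ay": 0,"az": -1.51},{"x": 29,"y": -138,"z": 0,"ax": 0.011,"ay": 0,"az": -1.51},{"x": 29,"y": -138,"z": 0,"ax": 0.011,"ay": 0,"az": -1.51},{"x": 29,"y": -138,"z": 0,"ax": 0.011,"ay": 0,"az": -1.51},{"x": 29,"y": -138,"z": 0,"ax": 0.011,"ay": 0,"az": -1.51},{"x": 29,"y": -138,"z": 0,"ax": 0.011,"ay": 0,"az": -1.51},{"x": 29,"y": -138,"z": 0,"ax": 0.011,"ay": 0,"az": -1.51},{"x": 29,"y": -138,"z": 0,"ax": 0.011,"ay": 0,"az": -1.51}])

```text
time: 12.05
tool_pos: [607.3, -28.9, 307.8]
ee_rot: [-1.687, -2.638, 0.005]
contact_force: [-0.1, -0.4, -0.3]
width: 60.0
grasp_force: 0.0
```

```bash
cat > look.py <<'E'
from h import *
from scipy import ndimage
P=np.array([590.3,-194.6,190]);T=np.array([410.2,-292.2,10])
def ballpx(c,g,r):
    # disc centre: largest inscribed circle of dark mask near the guess (Hough-free)
    u0,v0=int(g[0])-16,int(g[1])-16
    im=cv2.resize(c['pixels'][v0:v0+32,u0:u0+32].max(2),None,fx=8,fy=8,interpolation=cv2.INTER_CUBIC)
    k=(im<85).astype(np.uint8); d=cv2.distanceTransform(k,cv2.DIST_L2,5)
    _,m,_,l=cv2.minMaxLoc(d); return (u0+(l[0]+.5)/8-.5,v0+(l[1]+.5)/8-.5),m/8
if __name__=='__main__':
    t=capture('top');s=capture('scene'); b=(648.4,-163.1,248.1)
    gt,gs=proj(t,b),proj(s,b); pt,rt=ballpx(t,gt,6); ps,rs=ballpx(s,gs,5); print(gt,pt,rt,gs,ps,rs)
    x=tri(t,pt,s,ps); v=P-x; print('ball',x,'r',np.linalg.norm(v),'az',np.arctan2(-v[1],-v[0]),'tilt',np.arctan2(-v[2],np.hypot(*v[:2])))
    u=v/np.linalg.norm(v); print('hit',P+v*(180/-v[2]),'miss',np.linalg.norm(np.cross(T-P,u)))
    cv2.imwrite('pics/pair3.png',np.hstack([cv2.resize(t['pixels'][120:195,265:340,::-1],(395,395),interpolation=2),cv2.resize(s['pixels'][135:210,255:330,::-1],(395,395),interpolation=2)]))
E
python3 look.py
python3 - <<'E'
from h import *
plan([(609.2,-31.4,120,25)])
E
```

```text
(np.float64(289.9818355793972), np.float64(140.10049415560076)) (290.8125, 139.9375) 5.5926361083984375 (np.float64(276.1065711764777), np.float64(157.07658184748792)) (275.9375, 156.3125) 4.724999904632568
ball [ 648.9870255  -164.0729883   249.41230932] r 88.91506005050336 az 0.47965017052944064 tilt 0.7317756434679485
hit [ 412.49737439 -287.08693023   10.        ] miss 4.551559984980645
t 12.15 p [607.4 -28.8 307.9] yaz 24.8 w 60.0 F [ 0.6 -0.5 -0.5]
{'x': -4.4, 'y': 2.1, 'z': 187.9, 'ax': -0.008, 'ay': -0.007, 'az': -0.003}
```

View pics/pair3.png

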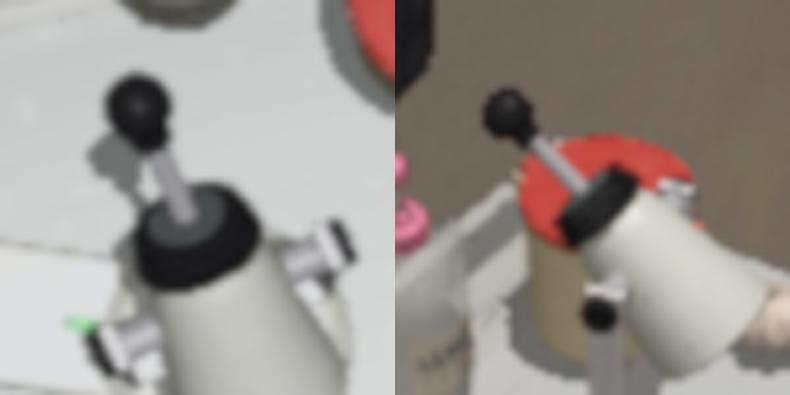

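The ball is at top (291,140) and scene (276,156), so the beam passes within about 5 mm of the plate's middle and the head is done. Next is the dimmer; I'll go lower and measure numerically.

Call:
move_arm(increments=[{"x": -4.4,"y": 2,"z": 50,"ax": -0.008,"ay": -0.007,"az": 0},{"x": -4.4,"y": 2,"z": 100,"ax": -0.008,"ay": -0.007,"az": 0},{"x": -4.4,"y": 2,"z": 150,"ax": -0.008,"ay": -0.007,"az": 0},{"x": -4.4,"y": 2,"z": 188,"ax": -0.008,"ay": -0.007,"az": 0},{"x": -4.4,"y": 2,"z": 188,"ax": -0.008,"ay": -0.007,"az": 0},{"x": -4.4,"y": 2,"z": 188,"ax": -0.008,"ay": -0.007,"az": 0}], jaw=48)

```text
time: 12.75
tool_pos: [609.7, -31.1, 120.8]
ee_rot: [1.689, 2.648, 0.001]
contact_force: [1.0, -0.3, 1.1]
width: 47.9
grasp_force: 0.0
```

```bash
cat > dim.py <<'E'
from h import *
def dim(c,C=(609.2,-31.4)):
    im=c['pixels']; hsv=cv2.cvtColor(im,cv2.COLOR_RGB2HSV)
    V,U=np.mgrid[0:400,0:640]
    # rectify onto planes: 0.5 mm/px patches, 120 mm square about C, rows +x down..., via projection
    def patch(z,h):
        g=np.arange(-h,h,.5); X,Y=np.meshgrid(g+C[0],g+C[1],indexing='ij')
        uv=np.array([proj(c,(x,y,z)) for x,y in zip(X.ravel(),Y.ravel())],np.float32).reshape(*X.shape,2)
        return X,Y,cv2.remap(im,uv[...,0],uv[...,1],cv2.INTER_LINEAR)
    def orange(p):
        h=cv2.cvtColor(p,cv2.COLOR_RGB2HSV); return (h[...,0]<20)&(h[...,1]>110)&(h[...,2]>70)
    X,Y,p=patch(7,45); o=orange(p); pts=np.c_[X[o],Y[o]]; X,Y,q=patch(35,26)
    print('orange n',len(pts),pts.min(0),pts.max(0),'mean',pts.mean(0))
    k=(q.max(2)<60); n,l,st,ce=cv2.connectedComponentsWithStats(k.astype(np.uint8)); i=1+st[1:,4].argmax()
    m=(l==i).astype(np.uint8); cs,_=cv2.findContours(m,0,1); hull=cv2.convexHull(max(cs,key=cv2.contourArea)); (cx,cy),r=cv2.minEnclosingCircle(hull)
    kc=np.array([X[0,0]+cy*.5,Y[0,0]+cx*.5]); print('knob',kc,'r',r/2,'area r',np.sqrt(st[i,4]/np.pi)/2)
    return p,q,X,Y,kc,pts
if __name__=='__main__':
    c=capture('wrist'); p,q,X,Y,kc,pts=dim(c); np.savez('d.npz',q=q,p=p)
    plan([(609.2,-31.4,120,25)])
    t=capture('top'); print('top:'); dim(t)
    print('\n'.join(' '.join('%3d'%v for v in r) for r in q.max(2)[::4,::4]))
E
python3 dim.py
```

```text
orange n 548 [624.7 -71.9] [653.7 -41.4] mean [637.9080292 -54.4419708]
knob [609.55843468 -23.72228851] r 17.280263900756836 area r 15.602162845549778
t 12.8 p [610.9 -31.  122.4] yaz 24.9 w 47.9 F [ 0.3  0.7 -0.5]
{'x': 0.3, 'y': -1.7, 'z': 2.4, 'ax': 0.003, 'ay': 0.002, 'az': -0.001}
top:
orange n 342 [624.7 -62.9] [648.7 -42.4] mean [631.90467836 -49.3502924 ]
knob [608.95 -24.15] r 31.56149673461914 area r 23.138652263283095
136  70  68  72 116 140 140 143 163  72  62  63  62  63  63  63  63  63  63  63  64  63  63  63  64  64
 73  68  76  94 138 139 139 139 137  86  62  63  63  63  63  63  64  63  63  63  63  64  63  63  63  64
 70  73  99 137 138 138 139 140 139  95  63  62  62  63  63  64  63  63  63  63  63  63  64  63  63  64
 70  82 135 137 138 139 139 139 140 138 102  77  63  63  63  63  63  63  63  63  64  63  63  63  63  63
 74 114 135 137 138 138 138 139 139 140 140 113  63  64  63  63  63  63  63  63  64  63  63  64  63  63
 80 133 136 136 137 137 138 139 139 139 140 115  63  62  63  63  62  57  52  58  62  63  64  63  64  62
119 135 142 163 137 138 137 138 138 139 14
[... 1337 characters left out ...]
 133 134 128 122  71  19  12  54 111  44  14  12  22  52  62  63  63  63  63
 83 124 131 131 131 132 131 131 132 156 125 121  73  31  47  88  52  32  45  61  63  63  63  64  63  63
 82 106 130 130 131 130 151 135 173 173 123  90  62  62  63  88  75  62  62  62  62  63  63  63  64  63
 78  85 124 130 131 166 168 175 195 170  92  62  62  62  62  62  62  62  62  62  62  63  63  63  63  63
 82  83  97 127 131 142 170 194 193 142  63  63  62  62  62  62  62  63  63  62  62  62  62  64  63  63
 80  83  81 106 127 172 195 194 162 120  64  63  62  63  62  61  62  62  62  62  63  62  62  62  63  63
102  77  80  81 110 174 193 167 129 120  64  61  64  69  62  62  62  63  61  62  62  63  62  63  63  63
```

The knob is at about (609.2,-29). The pointer's azimuth is +3.7° and the mark is at -43.4°, which two routes agree on, so I need 0.82 rad clockwise. Descending.

Run:
```python
from h import *
plan([(609.2,-29.3,12,25)])
```

```text
t 12.85 p [611.5 -31.  123.2] yaz 25.0 w 48.0 F [ 0.4 -0.3  0.3]
{'x': 2.7, 'y': -1.9, 'z': 111.1, 'ax': 0.005, 'ay': 0.003, 'az': -0.001}
```

Call:
move_arm(increments=[{"x": 2.5,"y": -2,"z": 40,"ax": 0.005,"ay": 0.003,"az": 0},{"x": 2.5,"y": -2,"z": 75,"ax": 0.005,"ay": 0.003,"az": 0},{"x": 2.5,"y": -2,"z": 75,"ax": 0.005,"ay": 0.003,"az": 0},{"x": 2.5,"y": -2,"z": 75,"ax": 0.005,"ay": 0.003,"az": 0},{"x": 2.5,"y": -2,"z": 75,"ax": 0.005,"ay": 0.003,"az": 0},{"x": 2.5,"y": -2,"z": 75,"ax": 0.005,"ay": 0.003,"az": 0}], jaw=42)

```text
time: 13.45
tool_pos: [608.5, -29.7, 47.9]
ee_rot: [-1.688, -2.649, 0.001]
contact_force: [0.8, 0.2, 0.8]
width: 42.4
grasp_force: 0.0
```

Run:
```python
from h import *
plan([(609.2,-29.3,12,25)])
```

```text
t 13.45 p [608.5 -29.7  47.9] yaz 25.0 w 42.4 F [0.8 0.2 0.8]
{'x': 0.1, 'y': 0.8, 'z': 35.9, 'ax': -0.001, 'ay': -0.0, 'az': -0.001}
```

Call:
move_arm(increments=[{"x": 0,"y": 0.5,"z": 15,"ax": 0,"ay": 0,"az": 0},{"x": 0,"y": 0.5,"z": 30,"ax": 0,"ay": 0,"az": 0},{"x": 0,"y": 0.5,"z": 35,"ax": 0,"ay": 0,"az": 0},{"x": 0,"y": 0.5,"z": 35,"ax": 0,"ay": 0,"az": 0},{"x": 0,"y": 0.5,"z": 35,"ax": 0,"ay": 0,"az": 0}])

```text
time: 13.95
tool_pos: [606.5, -29.4, 9.7]
ee_rot: [-1.685, -2.645, 0.004]
contact_force: [0.2, 0.2, 0.6]
width: 42.2
grasp_force: 0.0
```

Call:
move_arm(increments=[{"x": 0,"y": 0,"z": 0,"ax": 0,"ay": 0,"az": 0},{"x": 0,"y": 0,"z": 0,"ax": 0,"ay": 0,"az": 0},{"x": 0,"y": 0,"z": 0,"ax": 0,"ay": 0,"az": 0},{"x": 0,"y": 0,"z": 0,"ax": 0,"ay": 0,"az": 0},{"x": 0,"y": 0,"z": 0,"ax": 0,"ay": 0,"az": 0}], jaw=20)

```text
time: 14.45
tool_pos: [610.9, -27.5, 11.5]
ee_rot: [1.686, 2.649, 0.008]
contact_force: [9.8, 3.5, -5.7]
width: 25.7
grasp_force: 58.3
```

Call:
move_arm(increments=[{"x": 0,"y": 3,"z": 0,"ax": 0,"ay": 0,"az": 0},{"x": 0,"y": 3,"z": 0,"ax": 0,"ay": 0,"az": 0.1},{"x": 0,"y": 3,"z": 0,"ax": 0,"ay": 0,"az": 0.2},{"x": 0,"y": 3,"z": 0,"ax": 0,"ay": 0,"az": 0.3},{"x": 0,"y": 3,"z": 0,"ax": 0,"ay": 0,"az": 0.4},{"x": 0,"y": 3,"z": 0,"ax": 0,"ay": 0,"az": 0.5},{"x": 0,"y": 3,"z": 0,"ax": 0,"ay": 0,"az": 0.6},{"x": 0,"y": 3,"z": 0,"ax": 0,"ay": 0,"az": 0.7},{"x": 0,"y": 3,"z": 0,"ax": 0,"ay": 0,"az": 0.78},{"x": 0,"y": 3,"z": 0,"ax": 0,"ay": 0,"az": 0.82},{"x": 0,"y": 3,"z": 0,"ax": 0,"ay": 0,"az": 0.82},{"x": 0,"y": 3,"z": 0,"ax": 0,"ay": 0,"az": 0.82}])

```text
time: 15.65
tool_pos: [611.7, -27.3, 11.4]
ee_rot: [-2.602, -1.758, -0.0]
contact_force: [4.6, 2.2, 1.6]
width: 25.8
grasp_force: 59.2
```

Run:
```python
from h import *
plan([(610,-28,12,-22)]); print(sense()['wrist_torque'])
```

```text
t 15.65 p [611.7 -27.3  11.4] yaz -21.9 w 25.8 F [4.6 2.2 1.6]
{'x': -1.3, 'y': -1.3, 'z': -0.6, 'ax': -0.001, 'ay': -0.001, 'az': 0.002}
[ 0.51544182 -0.98082425  0.03395853]
```

Release, rise straight, and measure.

Call:
move_arm(increments=[{"x": 0,"y": 0,"z": 0,"ax": 0,"ay": 0,"az": 0},{"x": 0,"y": 0,"z": 0,"ax": 0,"ay": 0,"az": 0},{"x": 0,"y": 0,"z": 0,"ax": 0,"ay": 0,"az": 0},{"x": 0,"y": 0,"z": -30,"ax": 0,"ay": 0,"az": 0},{"x": 0,"y": 0,"z": -75,"ax": 0,"ay": 0,"az": 0},{"x": 0,"y": 0,"z": -110,"ax": 0,"ay": 0,"az": 0},{"x": 0,"y": 0,"z": -110,"ax": 0,"ay": 0,"az": 0},{"x": 0,"y": 0,"z": -110,"ax": 0,"ay": 0,"az": 0}], jaw=42)

```text
time: 16.45
tool_pos: [610.2, -28.7, 120.9]
ee_rot: [-2.603, -1.755, 0.006]
contact_force: [0.2, -0.7, -0.5]
width: 42.1
grasp_force: 0.0
```

```bash
cat > ptr.py <<'E'
from dim import *
c=capture('wrist'); p,q,X,Y,kc,pts=dim(c,(609.2,-28)); g=q.max(2).astype(float)
plan([(609,-28,120,-22)])
# knob-top pointer: bright pixels within 12 mm of the centre
r=np.hypot(X-609.2,Y+28); 
m=(g>55)&(r<11.5); pts2=np.c_[X[m],Y[m]]
vx,vy,x0,y0=cv2.fitLine(pts2.astype(np.float32),cv2.DIST_L2,0,.01,.01).ravel()
a=np.degrees(np.arctan2(vy,vx)); print('pointer line az',a,'n',len(pts2),'mean',pts2.mean(0))
print('sat/other az',[np.degrees(np.arctan2(*(np.array(z)-[609.2,-28])[::-1])) for z in (pts2.mean(0),pts.mean(0))])
o=pts; vx,vy,*_=cv2.fitLine(o[np.hypot(o[:,0]-609.2,o[:,1]+28)<36].astype(np.float32),cv2.DIST_L2,0,.01,.01).ravel(); print('orange line az',np.degrees(np.arctan2(vy,vx)))
print('\n'.join(' '.join('%3d'%v for v in r) for r in q.max(2)[::4,::4]))
E
python3 ptr.py
```

```text
orange n 593 [623.2 -72. ] [650.2 -39.5] mean [635.50016863 -53.29679595]
knob [612.06104202 -23.90570641] r 16.91980743408203 area r 15.502385754094819
t 16.5 p [609.3 -28.7 119.4] yaz -22.0 w 42.2 F [ 0.2 -0.8 -0.2]
{'x': 0.5, 'y': -0.5, 'z': -0.6, 'ax': -0.006, 'ay': 0.002, 'az': -0.0}
pointer line az -45.378414 n 151 mean [614.32913907 -32.14238411]
sat/other az [np.float64(-38.92496056870626), np.float64(-43.88594657985801)]
orange line az -45.300404
102  77  75  75  77  91 132 142 143 143 144 144 141 101  62  62  63  62  63  63  63  62  63  62  64  64
 76  76  75  83 133 137 142 142 143 144 144 144 145 115  63  63  62  63  63  62  63  63  62  64  64  63
 76  76  79 131 141 143 170 138 143 143 144 145 145 117  63  63  63  62  63  63  62  63  63  63  63  63
 76  77  91 136 141 142 153 181 144 144 144 145 145 113  63  62  63  63  63  62  63  63  63  64  64  64
 76  95 133 141 141 142 142 151 136 143 144 145 146 121  62  61  63  63  63  63  63  63  64  63  63  64
100 132 140 141 141 142 143 143 144 144 145 146 139 103  63  62  63  63  63  62  63  64  63  63  64  63
115 140 141 141 
[... 1363 characters left out ...]
 144 132  77  20  13  14  13  13  12  13  10   9   9  10  15  55  63  64  64
139 139 140 141 141 142 143 144 143 138  95  23  13  10  11   9  11   9  10   8  19  55  63  64  64  63
138 139 140 141 141 142 142 143 143 166 121  75  57  45  27  16  12  13  23  34  59  63  64  63  63  64
139 139 140 140 141 142 143 141 173 189 127  96  63  64  62  62  59  60  62  64  64  63  63  63  64  64
137 139 140 140 140 139 139 169 195 182 105  62  63  63  64  64  63  64  63  63  63  64  63  64  64  64
127 138 139 139 148 172 154 195 194 114  64  63  62  64  63  64  64  65  64  64  64  64  64  63  64  64
 98 136 139 152 179 167 195 196 172  76  63  63  62  64  64  63  63  63  63  63  64  63  64  63  64  64
```

The pointer line is at -45.4° and the orange line at -45.3°, so they match. Last, I'll check the head and plate, rise clear and hand in.

Call:
move_arm(increments=[{"x": 0,"y": 0,"z": -50,"ax": 0,"ay": 0,"az": 0},{"x": 0,"y": 0,"z": -100,"ax": 0,"ay": 0,"az": 0},{"x": 0,"y": 0,"z": -150,"ax": 0,"ay": 0,"az": 0},{"x": 0,"y": 0,"z": -150,"ax": 0,"ay": 0,"az": 0},{"x": 0,"y": 0,"z": -150,"ax": 0,"ay": 0,"az": 0}])

```text
time: 17.0
tool_pos: [610.9, -28.5, 269.8]
ee_rot: [-2.602, -1.755, 0.007]
contact_force: [-1.3, -0.2, -0.1]
width: 41.8
grasp_force: 0.0
```

```bash
python3 look.py
python3 - <<'E'
from h import *
a=capture('top')['pixels'].astype(int); b=cv2.imread('pics/top0.png')[:,:,::-1].astype(int)
d=np.abs(a-b).max(2)>40; print('changed px plate/right side',d[215:312,305:435].sum(),d[90:215,345:435].sum(),'cup',d[225:268,228:265].sum())
E
```

```text
(np.float64(289.9818355793972), np.float64(140.10049415560076)) (290.8125, 139.9375) 5.5926361083984375 (np.float64(276.1065711764777), np.float64(157.07658184748792)) (275.9375, 156.3125) 4.724999904632568
ball [ 648.9870255  -164.0729883   249.41230932] r 88.91506005050336 az 0.47965017052944064 tilt 0.7317756434679485
hit [ 412.49737439 -287.08693023   10.        ] miss 4.551559984980645
changed px plate/right side 0 0 cup 347
```

```bash
python3 -c "from rig import close_job; print(close_job())"
```

```text
the job is handed in; nothing more can be done
None
```

The job is handed in: the lamp beam points within about 5 mm of the plate's middle, the dimmer pointer lines up with the orange mark, the lamp is let go, and the plate and everything to its right did not move (I couldn't confirm the cup in the last picture, but the arm never went near it).

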